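Load the feed magazine with blanks

TASK

Fill the empty feed magazine: pull its spring-loaded follower back by the red handle until the catch holds it open, then put the short bundle of clear blanks upright into the track, sheets facing the outlet lips, setting it down on the track's floor rather than letting it fall in. Let go of the bundle and press the red thumb pad, so that the follower closes and holds the bundle squarely against the lips. Leave the tall bundle and the white ink jar where they stand.

Things in the scene. Friction and masses are not known exactly. Their poses are not given: they have to be found in the camera images.
- magazine: Feed magazine, screwed to the bench: silver base plate 347 x 168 x 12 mm with a track on it. Origin on the bench surface, mid-width of the base; x points along the track to the outlet (away from the robot, turned up to 0.25 rad), z up. Floor of the track: 12 mm above the origin. Behind the track (magazine -x) sits the catch; outside the lips a black spring cassette 31 mm high over the floor.
- load_spot (a point): Point on the track's floor midway between the walls, at magazine x = 100 mm: a good spot for the centre of the bundle's underside, 9 mm short of the lips. Axes as the magazine's. Grey side walls, inner faces 70 mm to either side (magazine y), run from magazine x = -30 to +150 mm, 60 mm high over the floor, their tops flared outward up to 74 mm over the floor.
- outlet (a point): Outlet of the track, on its floor midway between the walls at magazine x = 142 mm, in the plane of the inner faces of two steel lips, one in each corner, which stop the blanks. Lips 94 mm high over the floor, open between magazine y = -42 and +42 mm. Axes as the magazine's.
- follower (a joint): Slide of the blue follower plate (124 mm wide, top 100 mm above the bench), m: 0 = closed (pushing face at magazine x = 139 mm), grows as it is pulled back to magazine -x, stop 0.150. A spring closes it with 11 to 14 N, a damper adds 0.7 N per 10 mm/s. The catch snaps in when it is pulled past 0.138 and holds it at about 0.136: 138 mm of track are then open. On the loaded bundle: about 0.063.
- follower_handle (a point): Middle of the follower's red grip bar: a level bar 12 mm thick, 60 mm long across the track (magazine y) on two steel legs 64 mm apart, its centre 131 mm above the bench and 44 mm behind the pushing face (magazine -x). It stands higher than the plate and the lips: shut fingers can reach down on its outlet side and drag it back, or it can be pinched.
- catch (a joint): Hinge of the steel catch behind the track, rad: 0 = at rest, grows as its red thumb pad is pressed down, stop at 0.32. The follower is released at about 0.15 to 0.2; pressing takes about 9 N at first, less once it moves. It springs back to 0.
- catch_pad (a point): Centre of the top of the red thumb pad (36 x 44 mm) of the catch, at magazine x = -149 mm, 58 mm above the bench at rest; it goes down about 6 mm to release and 11 mm to its stop.
- short_blanks: The short bundle of clear plastic blanks, one solid block about 0.5 kg: 130 mm long (own x), 66 mm thick (own y, the way the sheets are stacked), 117 mm high; the only one this low. Origin at the centre of its underside, z up. Grasp it across the 66 mm. In the magazine its own y lies along the track (magazine x), either way round.
- tall_blanks: The loose tall bundle of clear blanks, 131 x 65 x 147 mm, upright, origin at the centre of its underside: a bystander. The two loose bundles stand left and right of the magazine, either way round. More tall bundles stand farther off at the left.
- ink_jar: White ink jar, 58 mm across, 62 mm high, origin at the centre of its underside: a bystander.

How it is judged:
On the way, in this order (a step that is already met when the one before it is completed fails the run):
1. the follower is pulled back and the catch holds it open, with the robot off the magazine (value of joint follower above 0.128 m and value of joint catch below 0.05 rad and contact force between each of the arm, the fingers and magazine below 0.3 N), for 0.2 s.
2. the short bundle stands on the floor of the open track, sheets facing the outlet, let go of, the follower still held back (value of joint follower above 0.128 m and x of short_blanks in the frame of magazine between 0.03 and 0.113 m and y of short_blanks in the frame of magazine between -0.012 and 0.012 m and height (world z) of short_blanks below 0.017 m and angle between short_blanks's own z axis and vertical below 0.06 rad and angle between the y axis of short_blanks and the x axis of magazine, either way round below 0.25 rad and contact force between each of the arm, the fingers and short_blanks below 0.3 N), for 0.2 s.
At the end, for the whole second after the job is handed in: The short bundle stands upright (within 0.05 rad) on the floor of the track, square to it (within 0.06 rad), against the outlet lips (within 5 mm), the follower has closed on it (slide 0.057 to 0.069 m), the catch is back at rest, and all is still (x of short_blanks in the frame of magazine between 0.104 and 0.113 m and y of short_blanks in the frame of magazine between -0.012 and 0.012 m and height (world z) of short_blanks between 0.008 and 0.017 m and angle between short_blanks's own z axis and vertical below 0.05 rad and angle between the y axis of short_blanks and the x axis of magazine, either way round below 0.06 rad and value of joint follower between 0.057 and 0.069 m and value of joint catch below 0.05 rad and linear speed of short_blanks below 0.02 m/s); the robot touches nothing.
It fails at once if the short bundle is let go in the air, its underside more than 40 mm above the bench (28 mm above the floor of the track) (height (world z) of short_blanks above 0.04 m and contact force between the fingers and short_blanks below 0.05 N).
It fails at once if the tall bundle is moved more than 30 mm or tipped (distance of tall_blanks from where it was at the start of the episode above 0.03 m or angle between tall_blanks's own z axis and vertical above 0.3 rad).
It fails at once if the white ink jar is moved more than 30 mm (distance of ink_jar from where it was at the start of the episode above 0.03 m).
It also fails if it takes over 72 s, if anything falls off the work surface, if the arm or the gripper's body presses on something with over 40 N, if the wrist force passes 120 N, or if a joint passes its speed limit or range.

ROBOT

A 7-joint arm with a two-finger parallel gripper is mounted at the origin on a cart in front of the work surface, level with it; the furniture and walls round the work are solid. World frame = base frame: x ahead of the robot, y to its left, z up, the work surface at z = 0. Lengths are in m, angles in rad, forces in N, time in s.
With the tool pointing down it reaches from about 0.4 to 0.875 m from the base axis. Payload 6.5 kg.
Tool frame: the origin (TCP) lies at the very end of the fingers, on their centre line; the grasp point (between the pads) lies 19 mm behind it; z points along the fingers, y is the direction in which the jaws open and shut (so a half turn about z gives the same grasp; the last joint's range is limited). The gripper opens to 88 mm and grips with 3 to 60 N. Pads are 18 mm wide; open, the fingers measure 123 mm over their backs; the gripper's body (75 mm by 187 mm) begins 45 mm behind the grasp point.
Start: joints at [1.198, 0.536, -0.004, 1.538, 0.003, 1.067, -0.071], TCP at [0.196, -0.62, 0.239] pointing down, gripper open.
Joint ranges: [-2.7, 2.7], [-0.37, 2.16], [-1.27, 1.26], [0.24, 2.4], [-1.31, 4.45], [0.19, 1.91], [-2.76, 2.76]. Speed limits (rad/s): [2.39, 2.39, 3.14, 3.14, 3.14, 3.14, 3.14].

INTERFACE

Orientations are given as [roll, pitch, yaw] about the fixed x, y, z axes, in that order (R = Rz(yaw) Ry(pitch) Rx(roll)).
In Python, from workcell import * gives the robot as it stands.
- The arm moves only by the tool jog_arm, never from a script. Its arguments are lists of equal length, an entry for each row: "fingers": the opening, from 0 (shut) to 1 (fully open); "slide": the shift along the tool's x, y, z in m, a list of three; "angular": the turn, a rotation vector about the tool's x, y, z in rad, a list of three. In form: {"fingers": [fingers, ...], "slide": [[tx, ty, tz], ...], "angular": [[wx, wy, wz], ...]}. A call has 1 to 8 rows; each row shifts and turns the commanded pose from where the row before left it, along the tool's axes as they then stand; what a row does not reach is not made up. A row lasts 1/10 s, in which the tool goes at most 50 mm and 8.59 degrees, less where a joint would pass 70% of its speed; a pose out of reach is approached as far as the arm can. A call with a gripper value outside its range is refused whole. The fingers move at their own pace and stop on an object; "newtons" is the grip in N (left out, the last holds). Time passes only in rows, so rows that do not move let the fingers close. It gives the time, the measured TCP pose, the force and the opening at its end, in the units of the state.
- get_state(): the state, without advancing time (a new reading comes with each control period).
- snapshot(name): name is "side" or "top" or "wrist"; returns (picture, depth): 384x512x3 uint8, red, green, blue; 384x512 float32, m along the optical axis (not along the pixel's ray), 0 where there is no reading.
- camera_model(name): a dict with "intrinsics" (3x3 intrinsics, pixels), "cam_to_world" (4x4, takes a point from camera to world coordinates). Camera axes: x right, y up, looking along -z (the intrinsics and any distortion apply to the point x, -y, -z); pixel columns grow to the right and rows downward; lengths in m; the calibration is good to about 2 mm. A picture is of the moment at which its call begins: read the wrist's pose just before it. camera_model takes no time and is no camera call; for the wrist camera it gives the pose at the moment of the call.
- finish_job(): hands the job in, once; it reports no verdict.
The state is a dict: "clock": time; "q": joint angles; "qvel": joint speeds; "tau": joint torques, N m; "tool_pos": TCP position; "eef_rot": TCP orientation; "contact_force": force on the tool from outside, world axes, zero at the start; "torque": the same for the moment, N m; "finger_gap": opening from 0.0 (shut) to 1.0 (fully open).
Only numpy, scipy, OpenCV 4.12 (cv2) and the standard library are available. Lean on these libraries where they do the work, as an engineer would, in place of code of your own. Each camera call takes 0.05 s, during which the arm holds its last target.

## Working session

There is one attempt and no reset: what is moved stays moved. The work goes in short steps, Python scripts to look and compute and a tool call to move; the robot and the scene stay as the last step left them, time stands still between calls to the robot, and variables do not carry over. Pictures are saved under pics/ and viewed, and the job is handed in when it is done.

Besides the shell and the picture viewer there is one more tool, called after "Call:" as a command line: name --argument value ..., lists and objects as JSON in quotes. jog_arm: Moves the arm, as the interface text tells. Its arguments: {"type":"object","properties":{"fingers":{"type":"array"},"slide":{"type":"array"},"angular":{"type":"array"},"newtons":{"type":"number"}},"required":["fingers","slide","angular"]}

```bash
mkdir -p pics; ls; cat > h.py <<'E'
from workcell import *
import numpy as np, cv2
def snap(name,tag):
    m=camera_model(name); p,d=snapshot(name)
    cv2.imwrite(f'pics/{tag}.png',p[:,:,::-1]); np.savez(f'pics/{tag}.npz',p=p,d=d,K=m['intrinsics'],T=m['cam_to_world'])
    return p,d,m
def cloud(tag):
    z=np.load(f'pics/{tag}.npz'); d=z['d'];K=z['K'];T=z['T']
    v,u=np.mgrid[0:384,0:512]
    X=np.stack([(u-K[0,2])/K[0,0]*d,-(v-K[1,2])/K[1,1]*d,-d,np.ones_like(d)],-1)
    return (X@T.T)[...,:3],z['p'],d
E
python3 - <<'E'
from h import *
s=get_state();print(s)
for n in('top','side'):
    p,d,m=snap(n,n+'0');print({k:(np.round(v,3).tolist() if not isinstance(v,str) else v) for k,v in m.items()})
E
```

```text
pics
{'clock': 0.0, 'q': array([ 1.19778676,  0.53719566, -0.00444687,  1.53883772,  0.00263612,
        1.06730551, -0.07119781]), 'qvel': array([-3.49167867e-04,  6.46882083e-05,  3.36487859e-04, -2.24367311e-04,
       -2.05535238e-03,  7.05153834e-04,  3.19708072e-04]), 'tau': array([-8.35423907e-05, -5.70985794e+01,  9.90631543e-01, -2.51601219e+01,
       -5.62707055e-02,  1.79460493e-02,  1.95582679e-04]), 'tool_pos': array([ 0.19610829, -0.61907532,  0.23783371]), 'eef_rot': array([-3.13985883e+00,  1.54917950e-04,  3.06908305e-01]), 'contact_force': array([-0.26119793, -0.3496852 , -0.3149786 ]), 'torque': array([ 0.03234559, -0.04896892,  0.00220313]), 'finger_gap': 1.0005116782852583}
{'intrinsics': [[432.766, 0.0, 251.025], [0.0, 432.766, 188.525], [0.0, 0.0, 1.0]], 'cam_to_world': [[-0.026, 0.997, -0.07, 0.51], [-1.0, -0.025, 0.017, 0.134], [0.015, 0.07, 0.997, 1.127], [0.0, 0.0, 0.0, 1.0]]}
{'intrinsics': [[350.019, 0.0, 256.574], [0.0, 350.019, 195.068], [0.0, 0.0, 1.0]], 'cam_to_world': [[-0.89, 0.31, -0.333, 0.312], [-0.455, -0.577, 0.679, 0.715], [0.018, 0.756, 0.654, 0.653], [0.0, 0.0, 0.0, 1.0]]}
```

View pics/top0.png

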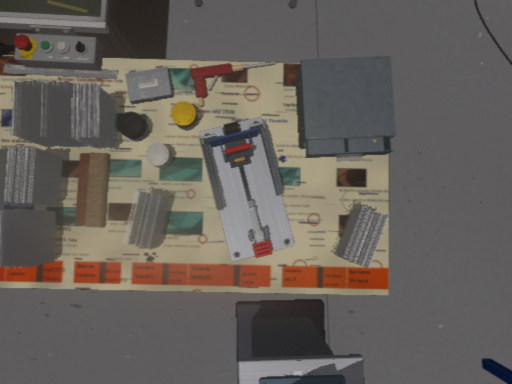

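View pics/side0.png

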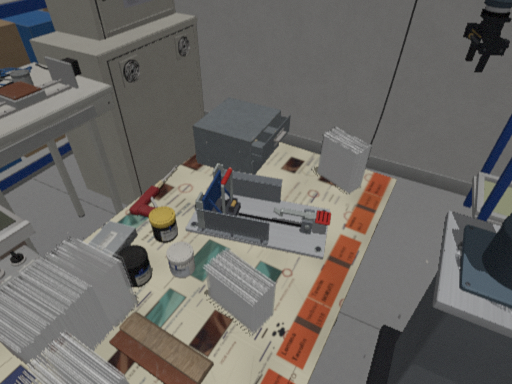

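Top view: the magazine runs from its red pad (262,249) to the lips (232,127), with the red handle at (237,149). The loose bundles are at (148,218) and (360,235), and the white jar at (159,155). Next I measure them.

```bash
python3 - <<'E'
from h import *
X,p,d=cloud('top0')
def reg(n,u0,u1,v0,v1,zmin,zmax,cond=None):
    P=X[v0:v1,u0:u1].reshape(-1,3);c=p[v0:v1,u0:u1].reshape(-1,3).astype(int);dd=d[v0:v1,u0:u1].ravel()
    m=(dd>0)&(P[:,2]>zmin)&(P[:,2]<zmax)
    if cond is not None: m&=cond(c)
    Q=P[m]
    if len(Q)<5: print(n,len(Q));return
    r=cv2.minAreaRect((Q[:,:2]*1000).astype(np.float32))
    print(n,len(Q),'mean',Q.mean(0).round(4),'z pct',np.percentile(Q[:,2],[2,50,98]).round(3),'rect',np.round(r[0],1),np.round(r[1],1),round(r[2],1))
    return Q
reg('L',115,180,175,260,.06,.3);reg('R',325,400,190,275,.06,.3)
reg('Ltop',115,180,175,260,.1,.3);reg('Rtop',325,400,190,275,.1,.3)
reg('jar',142,176,138,172,.04,.3)
red=lambda c:(c[:,0]>120)&(c[:,1]<70)&(c[:,2]<70)
reg('handle',215,260,135,160,.1,.16,red)
reg('pad',245,280,235,262,.04,.07,red)
reg('bench',170,200,220,260,-.1,.1)
# base plate rect
reg('base',195,300,110,265,.006,.018)
reg('walls',195,300,110,265,.06,.09)
E
```

```text
L 1600 mean [0.5146 0.3661 0.1054] z pct [0.068 0.109 0.116] rect [515.9 371.6] [ 65.4 129.5] 76.6
R 1792 mean [ 0.4635 -0.1388  0.1295] z pct [0.067 0.138 0.145] rect [ 462.9 -141. ] [ 63.7 129.4] 66.7
Ltop 1343 mean [0.5154 0.3692 0.1093] z pct [0.101 0.11  0.116] rect [516.  371.6] [ 64.8 129.2] 76.9
Rtop 1573 mean [ 0.4625 -0.1415  0.1363] z pct [0.105 0.139 0.145] rect [ 462.9 -141. ] [ 63.7 129.4] 66.7
jar 444 mean [0.6753 0.3441 0.0613] z pct [0.048 0.062 0.066] rect [676.4 344.8] [56.1 56. ] 44.1
handle 89 mean [0.6738 0.148  0.1366] z pct [0.133 0.137 0.141] rect [673.9 147.8] [ 8.6 57.9] 12.6
pad 172 mean [0.4375 0.0931 0.0586] z pct [0.054 0.059 0.062] rect [437.2  93. ] [33.2 40.6] 13.2
bench 1192 mean [ 0.4613  0.2908 -0.0006] z pct [-0.005 -0.001  0.004] rect [461.2 291. ] [ 75.9 101.1] 88.9
base 5943 mean [0.5665 0.1212 0.0121] z pct [0.008 0.012 0.016] rect [596.7 115.3] [380.7 268.8] 2.5
walls 1168 mean [0.6359 0.1375 0.0776] z pct [0.06  0.079 0.089] rect [610.5 131.9] [388.6 167.7] 12.6
```

```bash
python3 - <<'E'
import cv2
a=cv2.imread('pics/top0.png')
cv2.imwrite('pics/top0z.png',cv2.resize(a[100:280,110:400],None,fx=2.7,fy=2.7,interpolation=cv2.INTER_CUBIC))
E
```

```text
(no output)
```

View pics/top0z.png

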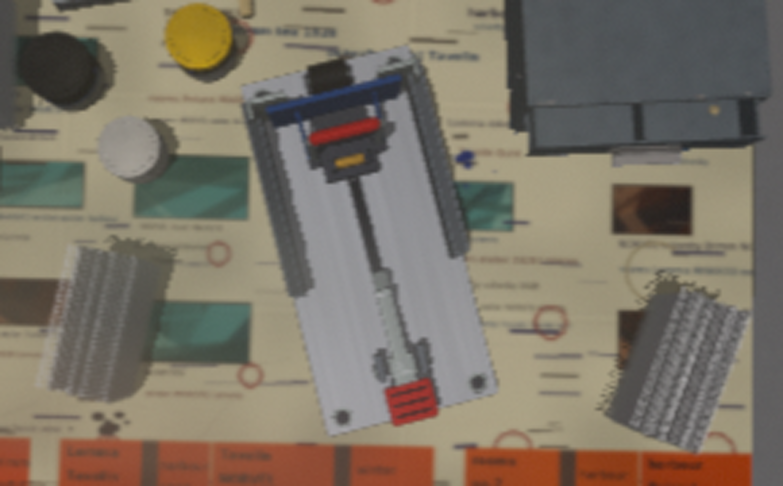

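```bash
cat > fit.py <<'E'
from h import *
import sys
def prof(tag,o,yaw):
    X,p,d=cloud(tag)
    P=X.reshape(-1,3);ok=d.ravel()>0
    c,s=np.cos(yaw),np.sin(yaw)
    dx=P[:,:2]-o; m=np.c_[dx[:,0]*c+dx[:,1]*s,-dx[:,0]*s+dx[:,1]*c,P[:,2]]
    m[~ok]=9
    for a in range(-40,150,30):
        k=(m[:,0]>a/1000)&(m[:,0]<(a+30)/1000)&(abs(m[:,1])<.11)
        for sg in(1,-1):
            w=k&(m[:,2]>.06)&(m[:,2]<.09)&(m[:,1]*sg>.06)
            if w.sum()>5: print(a,sg,w.sum(),'wall |y| pct',np.percentile(m[w,1]*sg,[2,10,50,90,98]).round(4))
    b=(abs(m[:,2]-.012)<.006)
    for a in range(-190,-30,40):
        k=b&(m[:,0]>a/1000)&(m[:,0]<(a+40)/1000)&(abs(m[:,1])<.1)
        print('base',a,k.sum(),np.percentile(m[k,1],[1,99]).round(4))
    q=m[(abs(m[:,1])<.11)&(m[:,0]>-.25)&(m[:,0]<.25)]
    e=q[(q[:,2]>.09)]
    print('x range base',np.percentile(m[b&(abs(m[:,1])<.07)&(abs(m[:,0])<.23),0],[1,99]))
    return m,P
if __name__=='__main__':
    m,P=prof('top0',np.array([.5818,.1265]),.2255)
    X,p,d=cloud('top0');c=p.reshape(-1,3).astype(int)
    k=(c[:,2]>70)&(c[:,0]<60)&(abs(m[:,0])<.2)&(abs(m[:,1])<.1)&(m[:,2]>.085)
    print('blue',k.sum(),np.percentile(m[k],[3,50,97],axis=0).round(4))
    q=m[k];print('slope',np.polyfit(q[:,1],q[:,0],1))
    k=(abs(m[:,1])<.03)&(m[:,0]>.0)&(m[:,0]<.13)
    for a in range(40,130,10):
        kk=k&(m[:,0]>a/1000)&(m[:,0]<(a+10)/1000);print(a,np.percentile(m[kk,2],[5,50,95]).round(3))
E
python3 fit.py
```

```text
-40 1 52 wall |y| pct [0.0689 0.0696 0.0753 0.081  0.0821]
-40 -1 55 wall |y| pct [0.0712 0.0719 0.0776 0.0833 0.0846]
-10 1 76 wall |y| pct [0.0688 0.0698 0.0754 0.0811 0.0822]
-10 -1 82 wall |y| pct [0.0712 0.0716 0.0776 0.0831 0.0844]
20 1 77 wall |y| pct [0.0687 0.0699 0.0753 0.081  0.0823]
20 -1 79 wall |y| pct [0.0712 0.072  0.0774 0.0832 0.0846]
50 1 75 wall |y| pct [0.0686 0.0694 0.0751 0.0806 0.082 ]
50 -1 78 wall |y| pct [0.0713 0.072  0.0771 0.0833 0.0845]
80 1 76 wall |y| pct [0.0685 0.0693 0.0752 0.0809 0.0823]
80 -1 82 wall |y| pct [0.0715 0.0722 0.0781 0.0835 0.0847]
110 1 72 wall |y| pct [0.0685 0.0692 0.0749 0.081  0.0822]
110 -1 71 wall |y| pct [0.0657 0.0717 0.0766 0.0833 0.0848]
140 1 20 wall |y| pct [0.0621 0.0636 0.0698 0.0805 0.0814]
140 -1 17 wall |y| pct [0.0647 0.0666 0.0739 0.0839 0.0847]
base -190 269 [-0.0836  0.081 ]
base -150 754 [-0.0836  0.0814]
base -110 887 [-0.0834  0.0808]
base -70 918 [-0.0836  0.0809]
x range base [-0.16089627  0.17814204]
blue 122 [[ 0.1326 -0.0589  0.0962]
 [ 0.1351 -0.0002  0.0997]
 [ 0.1384  0.0573  0.1029]]
slope [0.00359201 0.13525921]
40 [0.008 0.012 0.016]
50 [0.009 0.012 0.015]
60 [0.01  0.014 0.033]
70 [0.013 0.032 0.051]
80 [0.013 0.034 0.134]
90 [0.029 0.133 0.139]
100 [0.028 0.031 0.134]
110 [0.03  0.032 0.036]
120 [0.012 0.031 0.035]
```

```bash
python3 - <<'E'
from h import *
X,p,d=cloud('top0')
for z in(.05,.1,.15,.2,.25):
    R=X[50:170,285:410];m=(R[...,2]>z)&(d[50:170,285:410]>0)
    if m.any(): print(z,m.sum(),R[m].min(0).round(3),R[m].max(0).round(3))
m=(d>0)&(X[...,0]>.1)&(abs(X[...,1])<.8)&(X[...,2]>.15)
m[:, :100]=0; 
print(m.sum(), X[m].min(0),X[m].max(0)) if m.any() else 0
# short bundle top edges
E
```

```text
0.05 9278 [ 0.642 -0.223  0.051] [ 0.885 -0.008  0.143]
0.1 7914 [ 0.642 -0.223  0.1  ] [ 0.885 -0.008  0.143]
```

Call:
jog_arm --fingers '[0.5,0.5,0.5,0.5,0.5,0.5,0.5,0.5]' --slide '[[0.047,0,0],[0.047,0,0],[0.047,0,0],[0.047,0,0],[0.047,0,0],[0.047,0,0],[0.047,0,0],[0.047,0,0]]' --angular '[[0,0,-0.07],[0,0,-0.07],[0,0,-0.07],[0,0,-0.07],[0,0,-0.07],[0,0,-0.07],[0,0,-0.07],[0,0,-0.07]]' --newtons 40

```text
clock: 0.9
tool_pos: [0.5136, -0.4236, 0.2382]
eef_rot: [-3.141, 0.0, 0.87]
contact_force: [0.5, -0.1, 0.0]
finger_gap: 0.502
```

Call:
jog_arm --fingers '[0.5,0.5,0.5,0.5,0.5,0.5,0.5,0.5]' --slide '[[0.047,0,0],[0.047,0,0],[0.047,0,0],[0.047,0,0],[0.047,0,0],[0.047,0,0],[0.047,0,0],[0.047,0,0]]' --angular '[[0,0,-0.07],[0,0,-0.07],[0,0,-0.07],[0,0,-0.07],[0,0,-0.07],[0,0,-0.07],[0,0,-0.07],[0,0,-0.07]]'

```text
clock: 1.7
tool_pos: [0.6771, -0.0906, 0.2381]
eef_rot: [-3.141, 0.0, 1.429]
contact_force: [0.0, 0.4, -0.5]
finger_gap: 0.503
```

Call:
jog_arm --fingers '[0.5,0.5,0.5,0.5,0.5,0.5,0.5]' --slide '[[0.04,0,0],[0.04,0,0],[0.04,0,0],[0.04,0,0],[0.04,0,0],[0.038,0,0],[0,0,0]]' --angular '[[0,0,-0.061],[0,0,-0.061],[0,0,-0.061],[0,0,-0.061],[0,0,-0.061],[0,0,-0.061],[0,0,0]]'

```text
clock: 2.4
tool_pos: [0.6725, 0.1528, 0.2385]
eef_rot: [-3.141, -0.005, 1.804]
contact_force: [0.0, 0.3, -0.0]
finger_gap: 0.495
```

```bash
python3 - <<'E'
from h import *
s=get_state();print(s['tool_pos'],s['eef_rot'])
p,d,m=snap('wrist','w1');print(np.round(m['cam_to_world'],3))
X,p,d=cloud('w1');c=p.astype(int)
k=(c[...,0]>100)&(c[...,1]<60)&(c[...,2]<60)&(X[...,2]>.125)&(X[...,2]<.145)
print(k.sum(),X[k].mean(0)); r=cv2.minAreaRect((X[k][:,:2]*1000).astype(np.float32));print(r)
E
```

```text
[0.67254699 0.15284678 0.23846082] [-3.14069529 -0.00527868  1.80379008]
[[ 0.973 -0.222 -0.062  0.657]
 [ 0.23   0.936  0.265  0.222]
 [-0.001 -0.272  0.962  0.384]
 [ 0.     0.     0.     1.   ]]
479 [0.67589853 0.13860675 0.13515812]
((673.6923828125, 148.04595947265625), (10.939994812011719, 61.438255310058594), 12.981903076171875)
```

View pics/w1.png

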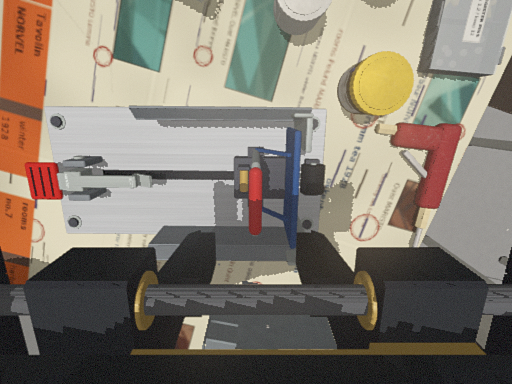

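The wrist view agrees on the handle bar, red at (255,200), at world (0.674, 0.148). I'll descend and pinch it.

Call:
jog_arm --fingers '[0.5,0.5,0.5,0.5,0.5,0.5]' --slide '[[-0.005,0,0.03],[0,0,0.03],[0,0,0.03],[0,0,0.022],[0,0,0.012],[0,0,0]]' --angular '[[0,0,0.007],[0,0,0],[0,0,0],[0,0,0],[0,0,0],[0,0,0]]'

```text
clock: 3.05
tool_pos: [0.6753, 0.1378, 0.1128]
eef_rot: [-3.138, 0.001, 1.784]
contact_force: [0.3, 0.8, 0.7]
finger_gap: 0.498
```

Call:
jog_arm --fingers '[0,0,0,0,0]' --slide '[[0,0,0],[0,0,0],[0,0,0],[0,0,0],[0,0,0]]' --angular '[[0,0,0],[0,0,0],[0,0,0],[0,0,0],[0,0,0]]'

```text
clock: 3.55
tool_pos: [0.6752, 0.1393, 0.1154]
eef_rot: [-3.139, 0.001, 1.786]
contact_force: [-6.1, -1.6, 5.4]
finger_gap: 0.119
```

Call:
jog_arm --fingers '[0,0,0,0,0,0,0,0]' --slide '[[0,-0.006,0],[0,-0.012,0],[0,-0.012,0],[0,-0.012,0],[0,-0.012,0],[0,-0.012,0],[0,-0.012,0],[0,-0.012,0]]' --angular '[[0,0,0],[0,0,0],[0,0,0],[0,0,0],[0,0,0],[0,0,0],[0,0,0],[0,0,0]]'

```text
clock: 4.35
tool_pos: [0.5943, 0.121, 0.1156]
eef_rot: [3.128, -0.001, 1.785]
contact_force: [21.0, 4.1, -17.2]
finger_gap: 0.123
```

Call:
jog_arm --fingers '[0,0,0,0,0,0]' --slide '[[-0.001,-0.012,0],[-0.001,-0.012,0],[0,-0.012,0],[0,-0.012,0],[0,-0.006,0],[0,0,0]]' --angular '[[0,0,0],[0,0,0],[0,0,0],[0,0,0],[0,0,0],[0,0,0]]'

```text
clock: 4.95
tool_pos: [0.5399, 0.1085, 0.1155]
eef_rot: [3.132, -0.002, 1.786]
contact_force: [13.2, 4.3, -13.2]
finger_gap: 0.122
```

Call:
jog_arm --fingers '[0,0,0]' --slide '[[0,-0.004,0],[0,-0.002,0],[0,0,0]]' --angular '[[0,0,0],[0,0,0],[0,0,0]]'

```text
clock: 5.25
tool_pos: [0.5343, 0.1073, 0.1155]
eef_rot: [3.132, -0.002, 1.786]
contact_force: [13.8, 3.9, -12.9]
finger_gap: 0.124
```

```bash
python3 - <<'E'
from h import *
print(get_state()['tool_pos'],get_state()['contact_force'])
snap('side','s1')
E
```

```text
[0.53434768 0.10726638 0.11549233] [ 13.77715816   3.88514044 -12.86676774]
```

View pics/s1.png

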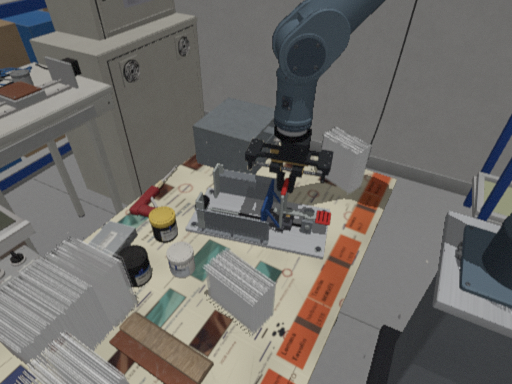

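The side view shows the follower (270,210) drawn back by the gripper, about 0.144 m. I'll ease forward to see if the catch takes the load.

Call:
jog_arm --fingers '[0,0,0,0]' --slide '[[0,0.004,0],[0,0.004,0],[0,0.002,0],[0,0,0]]' --angular '[[0,0,0],[0,0,0],[0,0,0],[0,0,0]]'

```text
clock: 5.7
tool_pos: [0.5427, 0.1092, 0.1154]
eef_rot: [3.135, -0.002, 1.786]
contact_force: [7.6, 3.5, -6.6]
finger_gap: 0.119
```

Call:
jog_arm --fingers '[0.12,0.3,0.5,0.5,0.5]' --slide '[[0,0.002,0],[0,0,0],[0,0,0],[0,0,0],[0,0,0]]' --angular '[[0,0,0],[0,0,0],[0,0,0],[0,0,0],[0,0,0]]'

```text
clock: 6.2
tool_pos: [0.5416, 0.1079, 0.1146]
eef_rot: [-3.141, 0.0, 1.786]
contact_force: [-0.3, -1.1, 0.7]
finger_gap: 0.459
```

Call:
jog_arm --fingers '[0.5,0.5,0.5,1,1,1]' --slide '[[0,0,-0.02],[0,0,-0.03],[0,0,-0.03],[0,0,-0.03],[0,0,-0.02],[0,0,0]]' --angular '[[0,0,0],[0,0,0],[0,0,0],[0,0,0],[0,0,0],[0,0,0]]'

```text
clock: 6.8
tool_pos: [0.5434, 0.1086, 0.2475]
eef_rot: [3.136, 0.0, 1.786]
contact_force: [0.3, -0.2, 0.3]
finger_gap: 0.751
```

```bash
python3 - <<'E'
from h import *
print(get_state()['tool_pos'],get_state()['eef_rot'],get_state()['contact_force'])
p,d,m=snap('wrist','w2')
X,p,d=cloud('w2');c=p.astype(int)
k=(c[...,0]>100)&(c[...,1]<60)&(c[...,2]<60)&(X[...,2]>.125)&(X[...,2]<.145)
print(k.sum(),X[k].mean(0)); print(cv2.minAreaRect((X[k][:,:2]*1000).astype(np.float32)))
snap('side','s2')
E
```

```text
[0.54339103 0.10862173 0.24751193] [3.13640265e+00 3.23174343e-04 1.78557034e+00] [ 0.26983845 -0.16583925  0.34831036]
267 [0.5453033  0.10186053 0.13504874]
((542.375244140625, 111.5632095336914), (11.128156661987305, 48.435726165771484), 12.492158889770508)
```

View pics/w2.png

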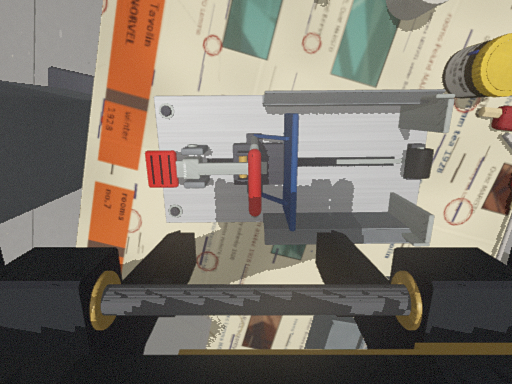

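View pics/s2.png

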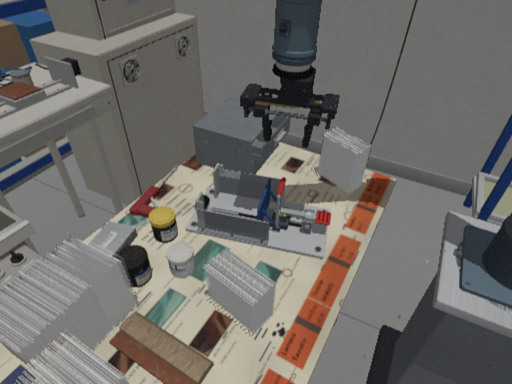

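Call:
jog_arm --fingers '[1,1,1,1,1,1,1]' --slide '[[0.044,0.005,0],[0.044,0.005,0],[0.044,0.005,0],[0.044,0.005,0],[0.044,0.005,0],[0.043,0.005,0],[0,0,0]]' --angular '[[0,0,0],[0,0,0],[0,0,0],[0,0,0],[0,0,0],[0,0,0],[0,0,0]]'

```text
clock: 7.6
tool_pos: [0.5106, 0.3784, 0.2429]
eef_rot: [-3.138, -0.004, 1.795]
contact_force: [-0.4, 0.7, 0.1]
finger_gap: 0.998
```

Call:
jog_arm --fingers '[1,1,1,1,1,1,1,1]' --slide '[[0,0,0],[0,0,0],[0,0,0],[0,0,0],[0,0,0],[0,0,0],[0,0,0],[0,0,0]]' --angular '[[0,0,-0.14],[0,0,-0.14],[0,0,-0.14],[0,0,-0.14],[0,0,-0.14],[0,0,-0.14],[0,0,-0.14],[0,0,-0.14]]'

```text
clock: 8.4
tool_pos: [0.5147, 0.3701, 0.2428]
eef_rot: [-3.139, -0.002, 2.911]
contact_force: [-0.5, 0.2, -0.6]
finger_gap: 1.0
```

```bash
python3 - <<'E'
from h import *
print(get_state()['tool_pos'],get_state()['eef_rot'],get_state()['q'])
p,d,m=snap('wrist','w3')
print(get_state()['tool_pos'],get_state()['eef_rot'])
for t in('w3','top0'):
    X,p,d=cloud(t)
    k=(d>0)&(X[...,2]>.1)&(X[...,2]<.125)&(np.hypot(X[...,0]-.516,X[...,1]-.3715)<.1)
    print(t,k.sum(),X[k][:,2].mean(),cv2.minAreaRect((X[k][:,:2]*1000).astype(np.float32)))
E
python3 - <<'E'
import sys;sys.path.insert(0,'.')
import os;os.chdir('.')
from fit import *
prof('w2',np.array([.5821,.1253]),.2245)
E
```

```text
[0.51465766 0.37013264 0.24281891] [-3.13913139e+00 -1.57322677e-03  2.91130151e+00] [-0.16821388  0.6349189  -0.79420105  1.54243954  0.47713289  1.17004513
  0.28545668]
[0.51476949 0.36993785 0.24266991] [-3.13888307e+00 -1.68224629e-03  2.91775320e+00]
w3 4094 0.10963755271598169 ((514.55322265625, 373.42730712890625), (63.66934585571289, 128.9115753173828), 76.6290054321289)
top0 1343 0.10928487714137852 ((516.035888671875, 371.6206359863281), (64.77561950683594, 129.223876953125), 76.9101333618164)
-40 1 306 wall |y| pct [0.0713 0.0722 0.0778 0.0831 0.0841]
-40 -1 337 wall |y| pct [0.0684 0.0687 0.0738 0.0799 0.0814]
-10 1 459 wall |y| pct [0.0629 0.0721 0.0784 0.0838 0.0849]
-10 -1 456 wall |y| pct [0.0685 0.0689 0.0744 0.0801 0.082 ]
20 1 438 wall |y| pct [0.0716 0.0726 0.0782 0.0836 0.0846]
20 -1 276 wall |y| pct [0.0683 0.0686 0.0703 0.0783 0.0807]
50 1 437 wall |y| pct [0.0713 0.0723 0.0779 0.0832 0.0843]
50 -1 312 wall |y| pct [0.0684 0.0687 0.0712 0.0783 0.0809]
80 1 442 wall |y| pct [0.0711 0.0721 0.0778 0.0831 0.0842]
80 -1 484 wall |y| pct [0.0686 0.0689 0.074  0.0799 0.0818]
110 1 428 wall |y| pct [0.0716 0.0726 0.0783 0.0836 0.0847]
110 -1 477 wall |y| pct [0.0686 0.0689 0.073  0.0799 0.0823]
140 1 267 wall |y| pct [0.0604 0.0615 0.0683 0.0816 0.0844]
140 -1 145 wall |y| pct [0.0602 0.0612 0.0662 0.0719 0.0731]
base -190 998 [-0.0804  0.0845]
base -150 2791 [-0.0806  0.0842]
base -110 3376 [-0.0795  0.084 ]
base -70 2000 [-0.0812  0.0846]
x range base [-0.16121296  0.17287237]
```

View pics/w3.png

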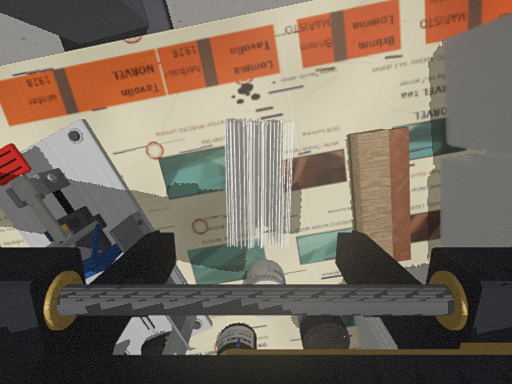

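The bundle stands at (260,183) between the open fingers, aligned with them. I'll descend and grip.

Call:
jog_arm --fingers '[1,1,1,1,1,1,1,1]' --slide '[[0,0.002,0.03],[0,0,0.03],[0,0,0.03],[0,0,0.03],[0,0,0.025],[0,0,0.02],[0,0,0.01],[0,0,0]]' --angular '[[0,0,0],[0,0,0],[0,0,0],[0,0,0],[0,0,0],[0,0,0],[0,0,0],[0,0,0]]'

```text
clock: 9.25
tool_pos: [0.5144, 0.3722, 0.0677]
eef_rot: [-3.139, -0.002, 2.905]
contact_force: [-0.8, -0.3, -0.2]
finger_gap: 1.002
```

Call:
jog_arm --fingers '[0.6,0.6,0.6,0.6,0.6]' --slide '[[0,0,0],[0,0,0],[0,0,0],[0,0,0],[0,0,0]]' --angular '[[0,0,0],[0,0,0],[0,0,0],[0,0,0],[0,0,0]]' --newtons 40

```text
clock: 9.75
tool_pos: [0.5159, 0.3734, 0.0707]
eef_rot: [3.141, 0.001, 2.905]
contact_force: [-1.7, -2.4, 7.1]
finger_gap: 0.746
```

Call:
jog_arm --fingers '[0.5,0.5,0.5,0.5,0.5,0.5,0.5,0.5]' --slide '[[0,0,-0.01],[0,0,-0.02],[0,0,-0.03],[0,0,-0.03],[0,0,-0.03],[0,0,-0.03],[0,0,-0.02],[0,0,0]]' --angular '[[0,0,0],[0,0,0],[0,0,0],[0,0,0],[0,0,0],[0,0,0],[0,0,0],[0,0,0]]'

```text
clock: 10.55
tool_pos: [0.5162, 0.3748, 0.2427]
eef_rot: [3.138, 0.003, 2.906]
contact_force: [-0.0, 0.5, -3.9]
finger_gap: 0.75
```

```bash
python3 - <<'E'
from h import *
print(get_state()['tool_pos'],get_state()['eef_rot'],get_state()['contact_force'],get_state()['finger_gap'])
snap('wrist','w4');snap('side','s4')
E
```

```text
[0.51618978 0.37477377 0.24272652] [3.13753817e+00 2.80535478e-03 2.90598828e+00] [-0.04191729  0.45401516 -3.92823068] 0.7504912978573924
```

View pics/w4.png

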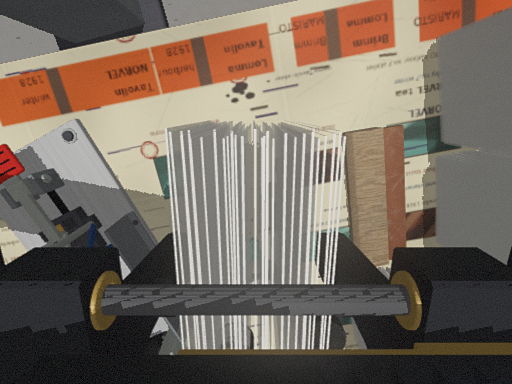

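View pics/s4.png

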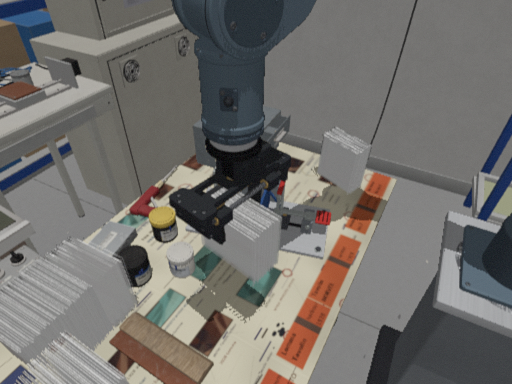

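Call:
jog_arm --fingers '[0.5,0.5,0.5,0.5,0.5,0.5,0.5,0.5]' --slide '[[0,0,-0.003],[0,0,-0.003],[0,0,0],[0,0,0],[0,0,0],[0,0,0],[0,0,0],[0,0,0]]' --angular '[[0,0,0.1],[0,0,0.14],[0,0,0.14],[0,0,0.14],[0,0,0.14],[0,0,0.14],[0,0,0.14],[0,0,0.14]]'

```text
clock: 11.45
tool_pos: [0.5145, 0.3725, 0.2432]
eef_rot: [-3.138, 0.002, 1.82]
contact_force: [-0.1, -0.7, -5.3]
finger_gap: 0.744
```

Call:
jog_arm --fingers '[0.5,0.5,0.5,0.5,0.5,0.5,0.5,0.5]' --slide '[[-0.02,0.008,0],[-0.03,0.012,0],[-0.04,0.016,0],[-0.04,0.016,0],[-0.04,0.016,0],[-0.04,0.015,0],[-0.03,0.012,0],[-0.01,0.004,0]]' --angular '[[0,0,0.03],[0,0,0],[0,0,0],[0,0,0],[0,0,0],[0,0,0],[0,0,0],[0,0,0]]'

```text
clock: 12.25
tool_pos: [0.67, 0.1451, 0.2431]
eef_rot: [-3.139, 0.004, 1.79]
contact_force: [-0.4, 0.2, -4.8]
finger_gap: 0.744
```

```bash
python3 - <<'E'
from h import *
print(get_state()['tool_pos'],get_state()['eef_rot'],get_state()['contact_force'],get_state()['finger_gap'])
snap('wrist','w5');snap('side','s5');snap('top','t5')
print(get_state()['tool_pos'],get_state()['eef_rot'])
E
```

```text
[0.67004094 0.14508518 0.24310769] [-3.13863688  0.00398274  1.78988986] [-0.37753619  0.18769225 -4.75943008] 0.7443593767547727
[0.66757098 0.15162155 0.24411347] [-3.13894428e+00 -4.42396377e-04  1.79534059e+00]
```

View pics/w5.png

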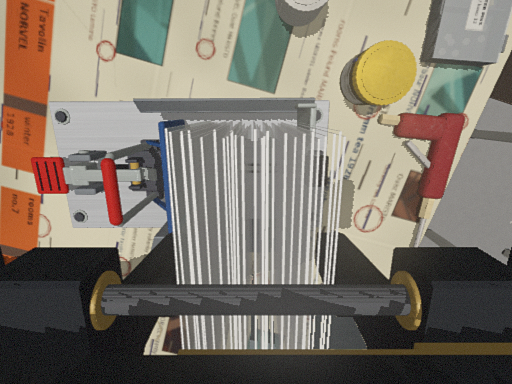

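View pics/s5.png

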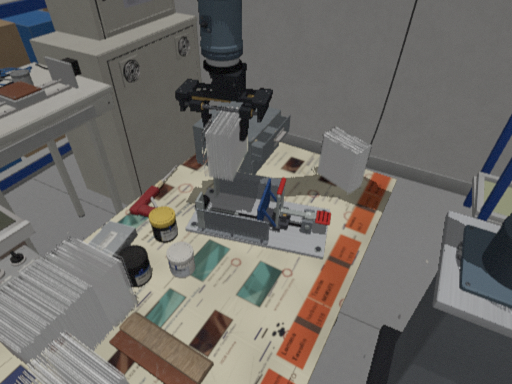

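Call:
jog_arm --fingers '[0.5,0.5,0.5]' --slide '[[0,0,0],[0,0,0],[0,0,0]]' --angular '[[0,0,0],[0,0,0],[0,0,0]]'

```text
clock: 12.7
tool_pos: [0.6676, 0.1537, 0.2458]
eef_rot: [-3.141, -0.0, 1.798]
contact_force: [-0.3, -0.4, -4.7]
finger_gap: 0.745
```

```bash
cat > st.py <<'E'
from h import *
s=get_state()
o=np.array([.5819,.1261]);y=.2245
t=s['tool_pos'];r=s['eef_rot'];dx=t[:2]-o
print('t',s['clock'],'pos',t.round(4),'rot',r.round(4),'F',s['contact_force'].round(1),'gap',round(s['finger_gap'],3))
print('mag x,y',(dx@[np.cos(y),np.sin(y)]).round(4),(dx@[-np.sin(y),np.cos(y)]).round(4),'yaw err',round(r[2]-np.pi/2-y,4))
E
python3 st.py
python3 - <<'E'
from h import *
X,p,d=cloud('w5')   # bundle: nearest face = end (tool +x / mag +y side)
o=np.array([.5819,.1261]);y=.2245
D=X[...,:2]-o;mx=D@[np.cos(y),np.sin(y)];my=D@[-np.sin(y),np.cos(y)]
z=X[...,2];k=(d>0)&(abs(mx-.09)<.045)&(abs(my)<.09)&(z>.15)&(z<.32)
for lo in np.arange(.16,.31,.02):
    q=k&(z>lo)&(z<lo+.02)
    if q.sum()>20:print(lo.round(2),q.sum(),'my',np.percentile(my[q],[2,50,90,98]).round(4),'mx',np.percentile(mx[q],[1,99]).round(4))
# wall again, from w5, left wall only
q=(d>0)&(z>.06)&(z<.09)&(mx>-.03)&(mx<.12)&(abs(my)<.1)
print('wall',np.percentile(my[q&(my>.06)],[2,98]).round(4))
X,p,d=cloud('s5');D=X[...,:2]-o;mx=D@[np.cos(y),np.sin(y)];my=D@[-np.sin(y),np.cos(y)];z=X[...,2]
k=(d>0)&(abs(mx-.09)<.06)&(abs(my)<.09)&(z>.15)&(z<.30)
for lo in np.arange(.15,.30,.02):
    q=k&(z>lo)&(z<lo+.02)
    if q.sum()>20:print('s',lo.round(2),q.sum(),'my',np.percentile(my[q],[2,50,98]).round(4),'mx',np.percentile(mx[q],[1,99]).round(4))
print('zmin',np.percentile(z[k],[.5,1,2]))
q=(d>0)&(z>.06)&(z<.09)&(mx>-.03)&(mx<.12)&(abs(my)<.1)
print('wall s',np.percentile(my[q&(my>.06)],[2,98]).round(4),np.percentile(my[q&(my<-.06)],[2,98]).round(4))
E
```

```text
t 12.7 pos [0.6676 0.1537 0.2458] rot [-3.1415e+00 -4.0000e-04  1.7982e+00] F [-0.3 -0.4 -4.7] gap 0.745
mag x,y 0.0897 0.0078 yaw err 0.0029
0.16 139 my [-0.0609  0.0446  0.0638  0.0647] mx [0.0587 0.114 ]
0.18 310 my [-0.0321  0.046   0.0641  0.065 ] mx [0.0588 0.1154]
0.2 509 my [-0.0435  0.0397  0.064   0.065 ] mx [0.059  0.1153]
0.22 1139 my [-0.0596  0.0248  0.0631  0.0647] mx [0.0592 0.1097]
0.24 2210 my [-0.0527  0.0128  0.0627  0.0648] mx [0.0461 0.1341]
0.26 12097 my [-0.0374  0.0238  0.0581  0.0637] mx [0.0477 0.1326]
0.28 15674 my [-0.0265  0.026   0.0572  0.0628] mx [0.0482 0.1318]
0.3 4492 my [-0.0081  0.0138  0.0335  0.0342] mx [0.0459 0.134 ]
wall [0.0706 0.084 ]
s 0.17 257 my [-0.055   0.0611  0.0664] mx [0.0575 0.1204]
s 0.19 308 my [-0.0548  0.0609  0.0656] mx [0.0577 0.1204]
s 0.21 297 my [-0.0399  0.0611  0.0661] mx [0.0578 0.1219]
s 0.23 297 my [0.0072 0.0615 0.0661] mx [0.0508 0.1221]
s 0.25 396 my [-0.0036  0.0595  0.0659] mx [0.0432 0.1364]
s 0.27 1014 my [-0.041   0.0178  0.0656] mx [0.0416 0.1372]
s 0.29 58 my [-0.0076  0.01    0.0127] mx [0.04   0.1405]
zmin [0.17425027 0.17505227 0.17665759]
wall s [0.0618 0.0852] [-0.0815 -0.0674]
```

```bash
cat > chk.py <<'E'
from h import *
import sys
tag=sys.argv[1]
exec(open('st.py').read().split('\n',1)[1])
for c in('wrist','side','top'):
    snap(c,c[0]+tag)
    X,p,d=cloud(c[0]+tag)
    D=X[...,:2]-o;mx=D@[np.cos(y),np.sin(y)];my=D@[-np.sin(y),np.cos(y)]
    z=X[...,2]; zt=t[2]
    k=(d>0)&(abs(mx-.09)<.05)&(abs(my)<.09)&(z>zt-.065)&(z<zt+.01)
    if c!='top': print(c,k.sum(),'my',np.percentile(my[k],[1,2,98,99]).round(4),'mx',np.percentile(mx[k&(z<zt-.015)],[1,99]).round(4))
    q=(d>0)&(z>.06)&(z<.09)&(mx>-.03)&(mx<.12)&(abs(my)<.1)
    for sg in(1,-1):
        qq=q&(my*sg>.06)
        if qq.sum()>20: print('  wall',sg,qq.sum(),np.percentile(my[qq],[2,98]).round(4))
print(get_state()['tool_pos'])
E
python3 chk.py 6
```

```text
t 12.7 pos [0.6676 0.1537 0.2458] rot [-3.1415e+00 -4.0000e-04  1.7982e+00] F [-0.3 -0.4 -4.7] gap 0.745
mag x,y 0.0897 0.0078 yaw err 0.0029
wrist 3165 my [-0.0511 -0.0475  0.0738  0.0741] mx [0.0581 0.1094]
  wall 1 2006 [0.0706 0.0838]
  wall -1 68 [-0.0818 -0.069 ]
side 1155 my [-0.0475 -0.0391  0.0744  0.0748] mx [0.0573 0.1206]
  wall 1 373 [0.0615 0.0848]
  wall -1 451 [-0.0818 -0.0676]
  wall 1 268 [0.0691 0.0827]
[0.66806352 0.15274815 0.24582989]
```

View pics/t6.png

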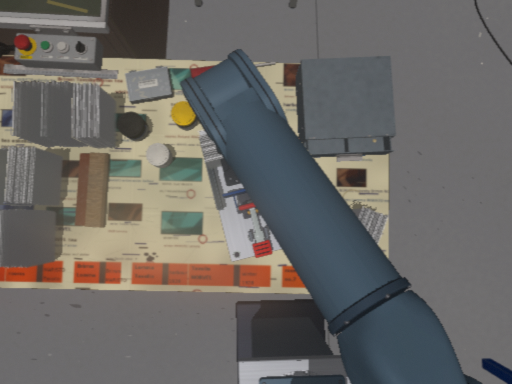

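View pics/w6.png

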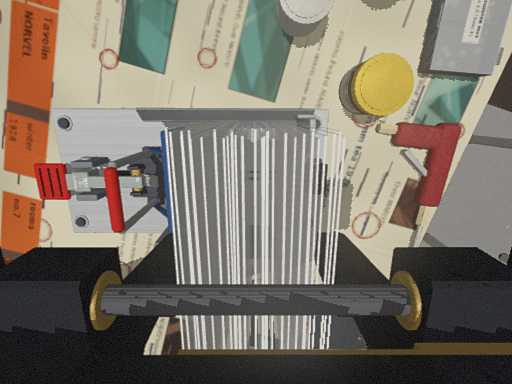

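Across all views the bundle sits about 8.5 mm too far toward magazine +y. I'll correct that, lower it to just above the walls, settle and check again.

Call:
jog_arm --fingers '[0.5,0.5,0.5,0.5,0.5,0.5,0.5,0.5]' --slide '[[-0.004,0,0.01],[-0.004,0,0.02],[0,0,0.02],[0,0,0.015],[0,0,0.005],[0,0,0],[0,0,0],[0,0,0]]' --angular '[[0,0,0.003],[0,0,0],[0,0,0],[0,0,0],[0,0,0],[0,0,0],[0,0,0],[0,0,0]]'

```text
clock: 13.65
tool_pos: [0.6708, 0.1448, 0.1769]
eef_rot: [3.14, -0.0, 1.793]
contact_force: [0.1, -0.8, -5.5]
finger_gap: 0.746
```

```bash
python3 chk.py 7
```

```text
t 13.65 pos [0.6708 0.1448 0.1769] rot [ 3.1396e+00 -2.0000e-04  1.7928e+00] F [ 0.1 -0.8 -5.5] gap 0.746
mag x,y 0.0908 -0.0016 yaw err -0.0025
wrist 3167 my [-0.06   -0.0571  0.0645  0.0648] mx [0.0596 0.11  ]
  wall 1 3607 [0.0705 0.0839]
  wall -1 147 [-0.0801 -0.0689]
side 950 my [-0.0523 -0.0429  0.0653  0.0658] mx [0.0585 0.1215]
  wall 1 379 [0.062  0.0854]
  wall -1 341 [-0.0817 -0.0675]
  wall 1 381 [0.0691 0.0828]
[0.6704508  0.14454886 0.1764518 ]
```

View pics/s7.png

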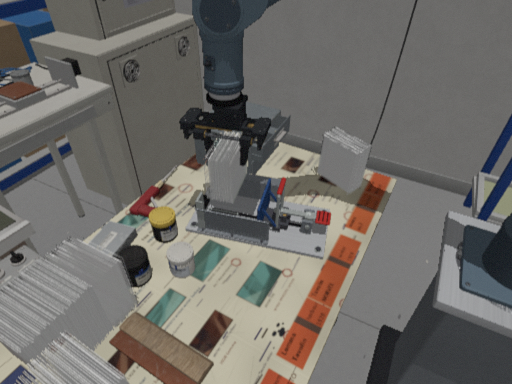

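View pics/w7.png

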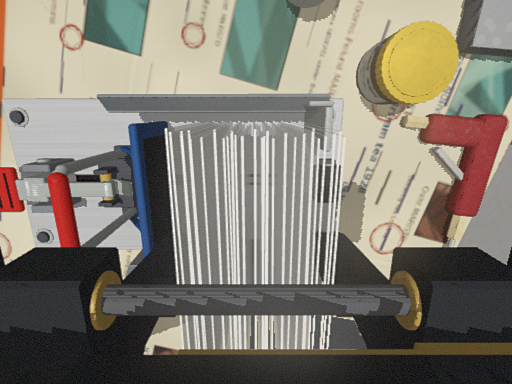

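The bundle's end at magazine y = 0.065 leaves about 5 mm to the wall, so it is centred. Next I lower it into the track.

Call:
jog_arm --fingers '[0.5,0.5,0.5,0.5,0.5,0.5,0.5,0.5]' --slide '[[0,0,0.01],[0,0,0.015],[0,0,0.015],[0,0,0.015],[0,0,0.012],[0,0,0.008],[0,0,0.004],[0,0,0]]' --angular '[[0,0,0],[0,0,0],[0,0,0],[0,0,0],[0,0,0],[0,0,0],[0,0,0],[0,0,0]]'

```text
clock: 14.6
tool_pos: [0.6699, 0.1445, 0.0962]
eef_rot: [-3.141, -0.0, 1.793]
contact_force: [-0.8, -0.1, -4.5]
finger_gap: 0.749
```

Call:
jog_arm --fingers '[0.5,0.5,0.5,0.5]' --slide '[[0,0,0.004],[0,0,0.003],[0,0,0.002],[0,0,0]]' --angular '[[0,0,0],[0,0,0],[0,0,0],[0,0,0]]'

```text
clock: 15.0
tool_pos: [0.6699, 0.1443, 0.0875]
eef_rot: [-3.141, 0.0, 1.793]
contact_force: [-0.2, -0.4, -5.1]
finger_gap: 0.748
```

Call:
jog_arm --fingers '[0.5,0.5,0.5,0.5]' --slide '[[0,0,0.002],[0,0,0.002],[0,0,0],[0,0,0]]' --angular '[[0,0,0],[0,0,0],[0,0,0],[0,0,0]]'

```text
clock: 15.4
tool_pos: [0.6701, 0.1444, 0.0837]
eef_rot: [-3.142, -0.0, 1.793]
contact_force: [-0.2, -0.4, -5.8]
finger_gap: 0.743
```

Call:
jog_arm --fingers '[0.5,0.5,0.5]' --slide '[[0,0,0.002],[0,0,0],[0,0,0]]' --angular '[[0,0,0],[0,0,0],[0,0,0]]'

```text
clock: 15.7
tool_pos: [0.6704, 0.1446, 0.0827]
eef_rot: [3.141, 0.0, 1.793]
contact_force: [-3.5, -1.5, 4.9]
finger_gap: 0.747
```

Contact: the force went from −5.8 to +4.9 N, so it stands on the floor. I'll release and lift off.

Call:
jog_arm --fingers '[0.8,0.9,1,1,1]' --slide '[[0,0,0],[0,0,0],[0,0,0],[0,0,0],[0,0,0]]' --angular '[[0,0,0],[0,0,0],[0,0,0],[0,0,0],[0,0,0]]'

```text
clock: 16.2
tool_pos: [0.6701, 0.1444, 0.0816]
eef_rot: [3.142, -0.0, 1.793]
contact_force: [0.0, 0.6, 0.1]
finger_gap: 0.994
```

```bash
python3 st.py; python3 -c "
from h import *
snap('wrist','w8');snap('side','s8')"
```

```text
t 16.2 pos [0.6701 0.1444 0.0816] rot [ 3.1415e+00 -1.0000e-04  1.7928e+00] F [0.  0.6 0.1] gap 0.994
mag x,y 0.0901 -0.0018 yaw err -0.0025
```

View pics/w8.png

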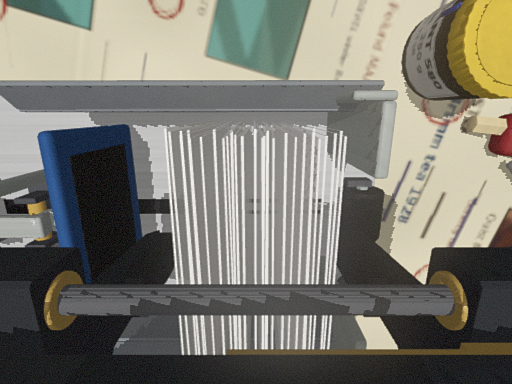

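View pics/s8.png

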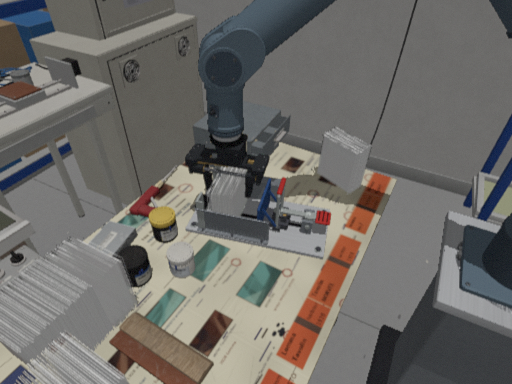

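The bundle stands upright in the track with both fingers clear of it; the wrist view shows gaps on each side of it at (175,250) and (345,250). I'll lift and move to the pad, turning the gripper a quarter so its body stays clear of the handle.

Call:
jog_arm --fingers '[1,1,1,1,1,1,1,0]' --slide '[[0,0,-0.01],[0,0,-0.02],[0,0,-0.03],[0,0,-0.03],[0,0,-0.03],[0,0,-0.03],[0,0,-0.02],[0,0,0]]' --angular '[[0,0,0],[0,0,0],[0,0,0],[0,0,0],[0,0,0],[0,0,0],[0,0,0],[0,0,0]]'

```text
clock: 17.1
tool_pos: [0.6718, 0.1453, 0.2561]
eef_rot: [3.135, -0.0, 1.793]
contact_force: [0.2, 0.2, -0.6]
finger_gap: 0.933
```

```bash
python3 st.py; python3 - <<'E'
from h import *
snap('wrist','w9')
X,p,d=cloud('w9');o=np.array([.5819,.1261]);y=.2245
D=X[...,:2]-o;mx=D@[np.cos(y),np.sin(y)];my=D@[-np.sin(y),np.cos(y)];z=X[...,2]
k=(d>0)&(z>.118)&(z<.14)&(abs(mx-.09)<.06)&(abs(my)<.08)
print(k.sum(),z[k].mean(),cv2.minAreaRect((np.c_[mx[k],my[k]]*1000).astype(np.float32)))
E
```

```text
t 17.1 pos [0.6718 0.1453 0.2561] rot [ 3.1349e+00 -4.0000e-04  1.7928e+00] F [ 0.2  0.2 -0.6] gap 0.933
mag x,y 0.0919 -0.0013 yaw err -0.0025
3292 0.12312751320533868 ((90.55511474609375, 0.13924407958984375), (128.93112182617188, 63.55208206176758), 89.86215209960938)
```

View pics/w9.png

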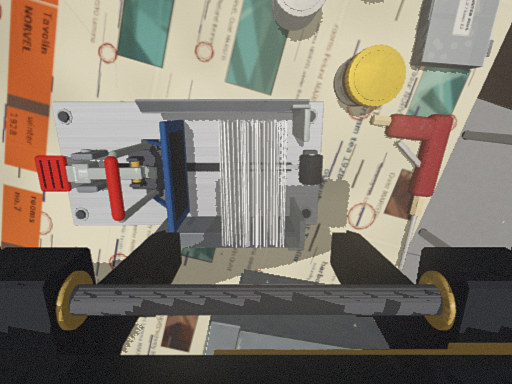

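Call:
jog_arm --fingers '[0,0,0,0,0,0,0,0]' --slide '[[0,-0.02,0],[0,-0.035,0],[0,-0.04,0],[0,-0.04,0],[0,-0.04,0],[0,-0.035,0],[0,-0.02,0],[0,-0.008,0]]' --angular '[[0,0,0],[0,0,0.1],[0,0,0],[0,0,0],[0,0,0],[0,0,0],[0,0,0],[0,0,0]]'

```text
clock: 17.95
tool_pos: [0.4323, 0.1093, 0.2508]
eef_rot: [-3.139, 0.001, 1.693]
contact_force: [-1.3, 0.3, 0.2]
finger_gap: 0.16
```

Call:
jog_arm --fingers '[0,0,0,0,0,0,0,0]' --slide '[[0,0,0],[0,0,0],[0,0,0],[0,0,0],[0,0,0],[0,0,0],[0,0,0],[0,0,0]]' --angular '[[0,0,0.14],[0,0,0.14],[0,0,0.14],[0,0,0.14],[0,0,0.14],[0,0,0.14],[0,0,0.14],[0,0,0.14]]'

```text
clock: 18.75
tool_pos: [0.4352, 0.11, 0.2511]
eef_rot: [-3.141, 0.001, 0.567]
contact_force: [0.3, -0.3, 0.5]
finger_gap: 0.003
```

Call:
jog_arm --fingers '[0,0,0,0,0,0]' --slide '[[0,0,0],[0,0,0],[0,0,0.03],[0,0,0.03],[0,0,0],[0,0,0]]' --angular '[[0,0,0.14],[0,0,0.14],[0,0,0.07],[0,0,0],[0,0,0],[0,0,0]]'

```text
clock: 19.35
tool_pos: [0.4349, 0.1102, 0.1916]
eef_rot: [-3.141, 0.001, 0.223]
contact_force: [1.1, 0.3, 0.1]
finger_gap: 0.006
```

```bash
python3 st.py; python3 - <<'E'
from h import *
snap('wrist','w10')
for t in ['w10']:
    X,p,d=cloud(t);c=p.astype(int);z=X[...,2]
    o=np.array([.5819,.1261]);y=.2245
    D=X[...,:2]-o;mx=D@[np.cos(y),np.sin(y)];my=D@[-np.sin(y),np.cos(y)]
    k=(d>0)&(c[...,0]>100)&(c[...,1]<60)&(z>.045)&(z<.068)&(abs(mx+.149)<.05)
    print(k.sum(),z[k].mean(),cv2.minAreaRect((np.c_[mx[k],my[k]]*1000).astype(np.float32)))
E
```

```text
t 19.35 pos [0.4349 0.1102 0.1916] rot [-3.1413e+00  1.4000e-03  2.2320e-01] F [1.1 0.3 0.1] gap 0.006
mag x,y -0.1469 0.0172 yaw err -1.5721
154 0.05758908145006793 ((-143.67176818847656, 0.5114536285400391), (23.020204544067383, 41.308815002441406), 0.011390737257897854)
```

View pics/w10.png

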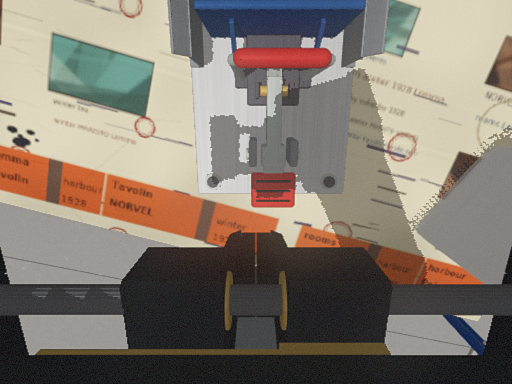

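The red pad is at (272,190), with the shut fingers about 17 mm to one side of it. I'll shift and descend to just above it.

Call:
jog_arm --fingers '[0,0,0,0,0,0,0,0]' --slide '[[-0.001,0.009,0.01],[-0.001,0.008,0.02],[0,0,0.03],[0,0,0.03],[0,0,0.02],[0,0,0.01],[0,0,0],[0,0,0]]' --angular '[[0,0,0],[0,0,0],[0,0,0],[0,0,0],[0,0,0],[0,0,0],[0,0,0],[0,0,0]]'

```text
clock: 20.2
tool_pos: [0.4373, 0.093, 0.0724]
eef_rot: [3.142, -0.001, 0.223]
contact_force: [-0.1, 0.1, -0.2]
finger_gap: 0.01
```

```bash
python3 st.py; python3 -c "
from h import *
snap('side','s11')"
```

```text
t 20.2 pos [0.4373 0.093  0.0724] rot [ 3.1415e+00 -1.3000e-03  2.2270e-01] F [-0.1  0.1 -0.2] gap 0.01
mag x,y -0.1483 -0.0001 yaw err -1.5726
```

View pics/s11.png

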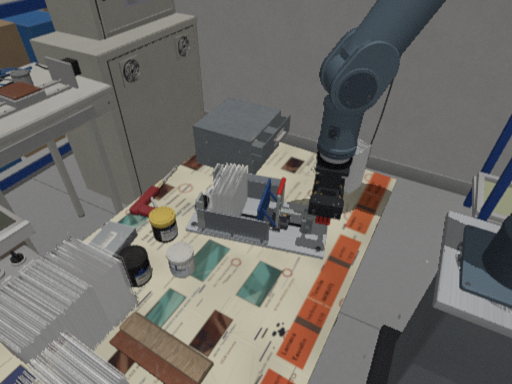

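The fingers are centred over the pad at (322,215). Now I press.

Call:
jog_arm --fingers '[0,0,0,0,0,0]' --slide '[[0,0,0.008],[0,0,0.006],[0,0,0.004],[0,0,0.003],[0,0,0.002],[0,0,0]]' --angular '[[0,0,0],[0,0,0],[0,0,0],[0,0,0],[0,0,0],[0,0,0]]'

```text
clock: 20.85
tool_pos: [0.4329, 0.0919, 0.0495]
eef_rot: [3.139, 0.007, 0.223]
contact_force: [-15.5, -1.8, 36.3]
finger_gap: 0.004
```

```bash
python3 st.py; python3 -c "
from h import *
snap('side','s12')"
```

```text
t 20.85 pos [0.4329 0.0919 0.0495] rot [3.1393 0.0072 0.2233] F [-15.5  -1.8  36.3] gap 0.004
mag x,y -0.1528 -0.0001 yaw err -1.572
```

View pics/s12.png

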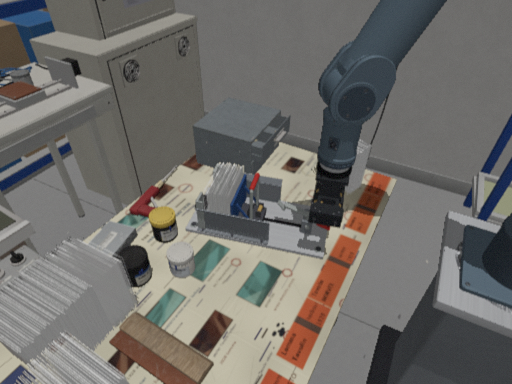

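The follower has closed on the bundle (blue plate at (240,195)). 36 N is hard on the stop, so I'll back off straight up.

Call:
jog_arm --fingers '[0,0,0,0,0,0,0,0]' --slide '[[0,0,-0.01],[0,0,-0.02],[0,0,-0.03],[0,0,-0.03],[0,0,-0.03],[0,0,-0.03],[0,0,-0.02],[0,0,0]]' --angular '[[0,0,0],[0,0,0],[0,0,0],[0,0,0],[0,0,0],[0,0,0],[0,0,0],[0,0,0]]'

```text
clock: 21.7
tool_pos: [0.4383, 0.0934, 0.221]
eef_rot: [3.141, -0.005, 0.223]
contact_force: [-0.3, 0.1, -0.7]
finger_gap: 0.008
```

```bash
cat > fin.py <<'E'
from h import *
exec(open('st.py').read().split('\n',1)[1])
for c in('wrist','side','top'):
    snap(c,c[0]+'13')
    X,p,d=cloud(c[0]+'13');C=p.astype(int);z=X[...,2]
    D=X[...,:2]-o;mx=D@[np.cos(y),np.sin(y)];my=D@[-np.sin(y),np.cos(y)]
    def r(n,k):
        if k.sum()>8: print(c,n,k.sum(),'z',z[k].mean().round(4),np.round(cv2.minAreaRect((np.c_[mx[k],my[k]]*1000).astype(np.float32))[0],1),np.round(cv2.minAreaRect((np.c_[mx[k],my[k]]*1000).astype(np.float32))[1:][0],1),cv2.minAreaRect((np.c_[mx[k],my[k]]*1000).astype(np.float32))[2])
    red=(d>0)&(C[...,0]>100)&(C[...,1]<60)&(C[...,2]<70)
    r('bundle',(d>0)&(z>.115)&(z<.135)&(mx>.06)&(mx<.18)&(abs(my)<.08)&~red)
    r('handle',red&(z>.12)&(z<.145)&(abs(my)<.05))
    r('pad',red&(z>.03)&(z<.075)&(mx<-.1)&(abs(my)<.04))
E
python3 fin.py
```

```text
t 21.7 pos [0.4383 0.0934 0.221 ] rot [ 3.1412 -0.0053  0.2226] F [-0.3  0.1 -0.7] gap 0.008
mag x,y -0.1472 0.0001 yaw err -1.5727
wrist pad 20 z 0.0575 [-142.5    0.5] [40. 20.] 87.84962463378906
side bundle 842 z 0.1224 [108.1   0.9] [ 64.7 130. ] 0.22001683712005615
side handle 74 z 0.1359 [31.   3.5] [11.  57.5] 0.9853358864784241
side pad 81 z 0.0584 [-154.8    1.4] [47.1 19.9] 85.52828979492188
top bundle 1109 z 0.1219 [108.5  -1.3] [128.4  64.6] 89.5439682006836
top handle 116 z 0.1361 [31.9 -0.2] [58.8 10.7] 89.35958099365234
```

View pics/w13.png

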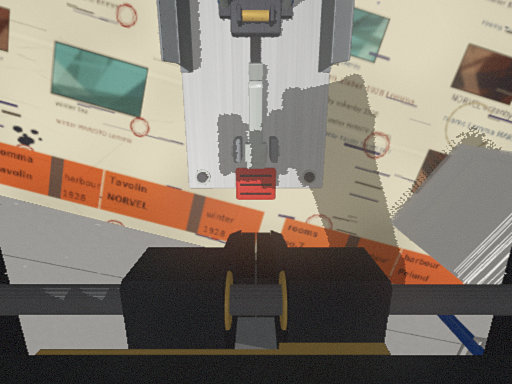

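View pics/s13.png

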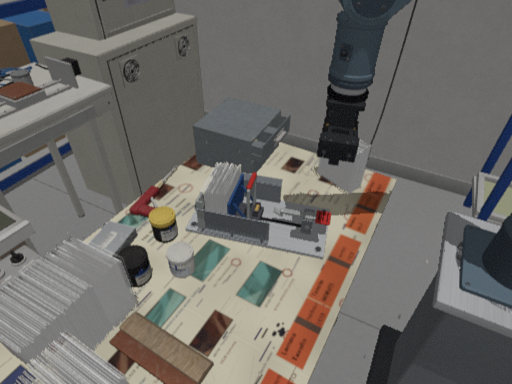

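View pics/t13.png

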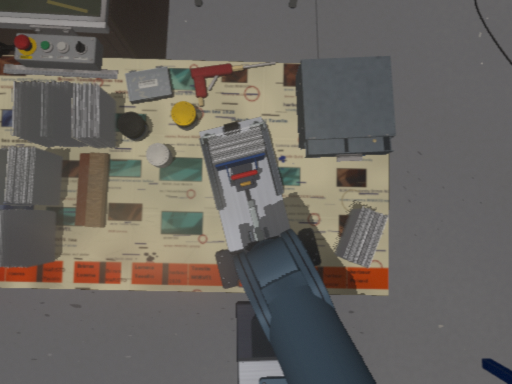

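```bash
python3 -c "
from h import *
print(finish_job())"
```

```text
the job is handed in; nothing more can be done
None
```

The magazine is loaded and the job was handed in at about 22 s of the 72 s allowed; `finish_job()` gave no verdict.

**What I did:** I pinched the red handle and pulled the follower back about 0.144 m until the catch held it. Then I gripped the short bundle across its 66 mm and lowered it into the track until the wrist force showed contact with the floor. I let go, lifted off and pressed the red pad, and the follower closed on the bundle.

**Last checks from the side and top cameras:**

| Check | Measured | Required |
|---|---|---|
| Bundle position along the track (magazine x) | about 0.108 m | 0.104–0.113 m |
| Bundle offset across the track (magazine y) | about ±1 mm | within ±12 mm |
| Bundle squareness to the track | within about 0.01 rad | within 0.06 rad |
| Height of the bundle's top | about 0.122 m, little changed from 0.123 m when first set down | not judged directly |
| Follower slide | about 0.063 m | 0.057–0.069 m |
| Catch pad height | about 0.058 m, back at rest | catch at rest |

The gripper hangs free at z = 0.22 m. In the last top picture the tall bundle and the white jar stand where they did at the start; I checked this by eye only.

**Disagreements and margins:**
- **Cameras:** they differed by 2–3 mm on the magazine's sideways position, so I used an average.
- **Settling:** the arm drifted about 8 mm after the carry, so I corrected that before lowering the bundle.
- **Pad force:** the press reached 36 N against the catch's stop, more than needed and close to the 40 N limit for the arm and gripper body. It was the fingers that pressed.

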